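# Seat the filter capacitors in their clamps by size

## Task

Four aluminium can capacitors for the power supply stand about on the bench: seat each one in the round clamp cup of its own size, the smallest can in the smallest cup and so on up to the largest, standing upright on the cup's floor with its terminals up. Do not tip any can over, and leave the solder reel and the flux jar standing where they are.

Things in the scene. Friction and masses are not known exactly. Their poses are not given: they have to be found in the camera images.
- cap_26: the smallest of four upright can capacitors: a plain aluminium cylinder 26 mm in diameter and 48 mm tall overall, black top disc with two low terminal studs (the studs are within the overall height). Loose, standing on the bench. Origin at the centre of its underside, z up along its axis.
- cap_36: the second smallest of four upright can capacitors: a plain aluminium cylinder 36 mm in diameter and 56 mm tall overall, black top disc with two low terminal studs (the studs are within the overall height). Loose, standing on the bench. Origin at the centre of its underside, z up along its axis.
- cap_46: the second largest of four upright can capacitors: a plain aluminium cylinder 46 mm in diameter and 64 mm tall overall, black top disc with two low terminal studs (the studs are within the overall height). Loose, standing on the bench. Origin at the centre of its underside, z up along its axis.
- cap_56: the largest of four upright can capacitors: a plain aluminium cylinder 56 mm in diameter and 70 mm tall overall, black top disc with two low terminal studs (the studs are within the overall height). Loose, standing on the bench. Origin at the centre of its underside, z up along its axis.
- clamp_26: the smallest of four grey round clamp cups screwed to the bench (fixed), open at the top, for the 26 mm capacitor: inside diameter 35 mm at its floor, flaring to 43 mm at the mouth; the floor is 4 mm and the rim 14 mm above the bench, outside diameter at the rim 51 mm; two thin screw ears stick out at the foot along its y axis. Origin at the centre of its underside on the bench, z up.
- clamp_36: the second smallest of four grey round clamp cups screwed to the bench (fixed), open at the top, for the 36 mm capacitor: inside diameter 45 mm at its floor, flaring to 53 mm at the mouth; the floor is 4 mm and the rim 14 mm above the bench, outside diameter at the rim 61 mm; two thin screw ears stick out at the foot along its y axis. Origin at the centre of its underside on the bench, z up.
- clamp_46: the second largest of four grey round clamp cups screwed to the bench (fixed), open at the top, for the 46 mm capacitor: inside diameter 55 mm at its floor, flaring to 63 mm at the mouth; the floor is 4 mm and the rim 14 mm above the bench, outside diameter at the rim 71 mm; two thin screw ears stick out at the foot along its y axis. Origin at the centre of its underside on the bench, z up.
- clamp_56: the largest of four grey round clamp cups screwed to the bench (fixed), open at the top, for the 56 mm capacitor: inside diameter 65 mm at its floor, flaring to 73 mm at the mouth; the floor is 4 mm and the rim 14 mm above the bench, outside diameter at the rim 81 mm; two thin screw ears stick out at the foot along its y axis. Origin at the centre of its underside on the bench, z up.
- reel: solder reel, loose bystander: steel spool standing upright with two flanges 54 mm in diameter and a narrower wound middle (43 mm), 50 mm tall. Origin at the centre of its underside, z up.
- jar: flux jar, loose bystander: squat amber glass jar 48 mm in diameter, black cap, 50 mm tall. Origin at the centre of its underside, z up.
There are look-alikes about, which are no part of the job. Leave any pink look-alike of the clamp_36 alone.

How it is judged:
By the outcome, as a careful person would: the job done as asked, in the order asked, and still so for the second after the job is handed in, with the robot touching nothing.
It also fails if it takes over 104 s, if anything falls off the work surface, if the arm or the gripper's body presses on something with over 40 N, if the wrist force passes 120 N, or if a joint passes its speed limit or range.

## Robot

A 6-joint arm with a two-finger parallel gripper is mounted at the origin on the work surface. World frame = base frame: x ahead of the robot, y to its left, z up, the work surface at z = 0. Lengths are in m, angles in rad, forces in N, time in s.
With the tool pointing down it reaches from about 0.4 to 0.825 m from the base axis. Payload 7 kg.
Tool frame: the origin (TCP) lies on the centre line of the jaws, within the pads' length; the fingertips stand tip_reach ahead of it and the grasp point (between the pads) is the TCP (tip_reach is the distance from the TCP to the fingertips, in m); z points along the fingers, y is the line along which they close (so a half turn about z gives the same grasp; the last joint's range is limited). The gripper opens to 88 mm and grips with 3 to 60 N. Pads are 19 mm wide; open, the fingers measure 130 mm over their backs; the gripper's body (78 mm by 193 mm) begins 47 mm behind the grasp point.
Start: joints at [1.399, 0.359, 0.012, 0, -1.224, -0.288], TCP at [0.3, 0.605, 0.246] pointing down, gripper open.
Joint ranges: [-3.07, 3.07], [-1.43, 2.12], [-1.02, 1.25], [-3.03, 1.67], [-3.05, -0], [-3.03, 3.03]. Speed limits (rad/s): [2.39, 2.39, 3.01, 3.14, 3.14, 3.14].

## Interface

Orientations are given as [roll, pitch, yaw] about the fixed x, y, z axes, in that order (R = Rz(yaw) Ry(pitch) Rx(roll)).
In Python, from station import get_state, grab_frame, calibration, job_done, find_in, mark_of, tip_reach gives the robot as it stands.
- The arm moves only by the shell command python3 -m handwheel 'ROWS' [OPENING] [FORCE]. ROWS is JSON, a list of rows, each an object with "delta_pos": the shift along the world's x, y, z in units of 30 mm (1.0 is 30 mm), a list of three; "dr": the turn, a rotation vector about the world's x, y, z in degrees, a list of three. In form: [{"delta_pos": [tx, ty, tz], "dr": [rx, ry, rz]}, ...]. A call has 1 to 10 rows; each row shifts and turns the commanded pose from where the row before left it; what a row does not reach is not made up. A row lasts 1/10 s, in which the tool goes at most 50 mm and 8.59 degrees, less where a joint would pass 70% of its speed; a pose out of reach is approached as far as the arm can. A call is refused whole if a number of a shift passes 1 or a number of a turn 8.59, either way. A call with a gripper value outside its range is refused whole. OPENING is the closure, from -1 (fully open) to 1 (shut), set as the call begins (- or left out, the last holds). The fingers move at their own pace and stop on an object; FORCE is the grip in N (left out, the last holds). Time passes only in rows, so rows that do not move let the fingers close. It gives the time, the measured TCP pose, the force, the opening and the grip force at its end, in the units of the state.
- get_state(): the state, without advancing time (a new reading comes with each control period).
- grab_frame(name): name is "scene" or "top" or "wrist"; returns the picture (480x640x3 uint8, red, green, blue); there is no depth.
- calibration(name): a dict with "fx", "fy", "cx", "cy" (pixels), "k1" (the pictures are not rectified: a ray, as slopes to the right and down, at radius r is drawn at 1 + k1 r^2 times it, then the intrinsics apply), "extrinsics" (4x4, takes a point from world to camera coordinates). Camera axes: x right, y down, z forward; pixel columns grow to the right and rows downward; lengths in m; the calibration is good to about 2 mm. A picture is of the moment at which its call begins: read the wrist's pose just before it. calibration takes no time and is no camera call; for the wrist camera it gives the pose at the moment of the call.
- job_done(): hands the job in; it is judged then, once.
Trained networks look in the newest picture that a camera, given by its name, has taken for a name from the list of things; names that differ only in an ending like _2 or _b are one class to them, and where a whole thing is asked for, a point or a joint stands for the part that bears it (a point fixed in the world has none). Each returns a list of dicts, best first, with "conf" (0 to 1); they miss things now and then, are a little off and sometimes report something else, mostly with a low value. They report only what shows in the picture. A call takes as long as a camera call. They do not tell look-alikes from the thing itself.
- find_in(camera, query): "location" ([column, row] in pixels, amid what is visible of it).
- mark_of(camera, query): "location" ([column, row] in pixels: a listed point, or the origin of a listed thing).
The state is a dict: "t": time; "q": joint angles; "qd": joint speeds; "joint_efforts": joint torques, N m; "eef_pos": TCP position; "ee_rot": TCP orientation; "force": force on the tool from outside, world axes, zero at the start; "moment": the same for the moment, N m; "width": finger opening in m; "gripper_force": force on a finger pad.
Only numpy, scipy, OpenCV 4.12 (cv2) and the standard library are available. Lean on these libraries where they do the work, as an engineer would, in place of code of your own. Each camera call takes 0.05 s, during which the arm holds its last target. There are 200 camera calls.

## Working session

There is one attempt and no reset: what is moved stays moved. The work goes in short steps, Python scripts to look and compute and a shell command to move; the robot and the scene stay as the last step left them, time stands still between calls to the robot, and variables do not carry over. Pictures are saved under pics/ and viewed, at most 14 in all, crops included, and the job is handed in when it is done.

```bash
mkdir -p pics; cat > h.py <<'E'
import numpy as np, cv2
from station import *
def ray(cam,px,z,c=None):
    c=c or calibration(cam)
    K=np.array([[c['fx'],0,c['cx']],[0,c['fy'],c['cy']],[0,0,1.]])
    E=np.array(c['extrinsics'])
    u=cv2.undistortPoints(np.array([[px]],float),K,np.array([c['k1'],0,0,0,0.]))[0,0]
    d=E[:3,:3].T@np.array([u[0],u[1],1]); o=-E[:3,:3].T@E[:3,3]
    return o+d*(z-o[2])/d[2]
def save(cam,n):
    im=grab_frame(cam); cv2.imwrite(f'pics/{n}.png',im[:,:,::-1]); return im
E
python3 - <<'E'
from h import *
print(tip_reach if not callable(tip_reach) else tip_reach()); print(get_state())
for cam in ('top','scene'):
    save(cam,cam)
    for n in 'cap_26 cap_36 cap_46 cap_56 clamp_26 clamp_36 clamp_46 clamp_56 reel jar'.split():
        for d in mark_of(cam,n)[:3]:
            print(cam,n,np.round(d['location']),round(d['conf'],2),ray(cam,d['location'],0).round(3))
E
```

```text
0.019
{'t': 0.0, 'q': array([ 1.39909023e+00,  3.59401080e-01,  1.10912727e-02, -3.55255568e-04,
       -1.22411076e+00, -2.88087280e-01]), 'qd': array([ 0.00076138, -0.00264342, -0.00047943, -0.00034461, -0.00181975,
        0.00240768]), 'joint_efforts': array([-1.52482065e-03, -5.82712448e+01,  2.93063629e+01,  6.99763566e+00,
        6.81553240e-03, -1.59062547e-04]), 'eef_pos': array([0.29936662, 0.60448403, 0.24462667]), 'ee_rot': array([ 3.13994046e+00, -1.41321631e-04, -4.59914236e-01]), 'force': array([-0.9980953 , -0.24318828,  0.15507621]), 'moment': array([ 0.00245983, -0.01745612, -0.04345404]), 'gripper_force': 0.0, 'width': 0.08767499743954306}
top cap_26 [489. 320.] 0.95 [ 0.44  -0.296  0.   ]
top cap_26 [404. 330.] 0.88 [ 0.43 -0.15  0.  ]
top cap_26 [231. 329.] 0.79 [0.438 0.134 0.   ]
top cap_36 [489. 320.] 0.95 [ 0.44  -0.296  0.   ]
top cap_36 [404. 330.] 0.88 [ 0.43 -0.15  0.  ]
top cap_36 [231. 329.] 0.79 [0.438 0.134 0.   ]
top cap_46 [489. 320.] 0.95 [ 0.44  -0.296  0.   ]
top cap_46 [404. 330.] 0.88 [ 0.43 -0.15  0.  ]
top cap_46 [231. 329.] 0.79 [0.438 0.13
[... 1578 characters left out ...]
  0.   ]
scene clamp_26 [162. 235.] 0.92 [ 0.695 -0.242  0.   ]
scene clamp_26 [211. 261.] 0.74 [ 0.674 -0.12   0.   ]
scene clamp_36 [312. 347.] 0.98 [0.682 0.13  0.   ]
scene clamp_36 [162. 235.] 0.92 [ 0.695 -0.242  0.   ]
scene clamp_36 [211. 261.] 0.74 [ 0.674 -0.12   0.   ]
scene clamp_46 [312. 347.] 0.98 [0.682 0.13  0.   ]
scene clamp_46 [162. 235.] 0.92 [ 0.695 -0.242  0.   ]
scene clamp_46 [211. 261.] 0.74 [ 0.674 -0.12   0.   ]
scene clamp_56 [312. 347.] 0.98 [0.682 0.13  0.   ]
scene clamp_56 [162. 235.] 0.92 [ 0.695 -0.242  0.   ]
scene clamp_56 [211. 261.] 0.74 [ 0.674 -0.12   0.   ]
scene reel [461. 368.] 0.6 [0.563 0.308 0.   ]
scene jar [344. 228.] 0.7 [ 0.437 -0.014  0.   ]
```

View pics/top.png

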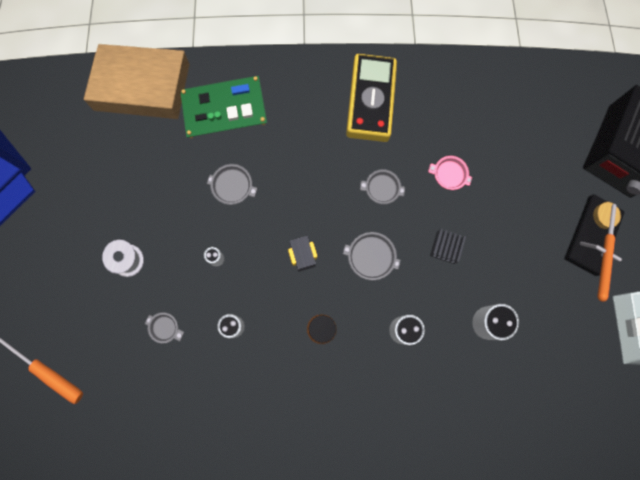

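View pics/scene.png

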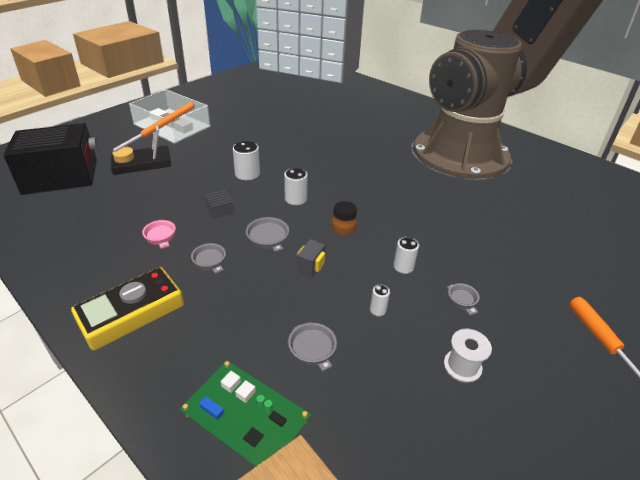

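The top view shows the cans at about (213,256)=26, (230,326)=36, (408,330)=46 and (496,322)=56. The grey cups are at (163,327)=26, (383,186)=36, (232,184)=46 and (372,256)=56.

Things that could be mistaken for a target: the pink cup (451,172), which I leave alone, the reel (122,258) and the jar (322,329). Next I fit circles and check them in one crop sheet.

```bash
cat > m.py <<'E'
from h import *
im=cv2.imread('pics/top.png'); c=calibration('top')
T={'cap_26':(213,256,.048,26),'cap_36':(230,326,.056,36),'cap_46':(408,330,.064,46),'cap_56':(498,322,.070,56),
'clamp_26':(163,327,.014,51),'clamp_36':(383,186,.014,61),'clamp_46':(232,184,.014,71),'clamp_56':(372,256,.014,81)}
tiles=[]
for n,(u,v,z,D) in T.items():
    S=6;r=32; crop=cv2.resize(im[v-r:v+r,u-r:u+r],None,fx=S,fy=S,interpolation=cv2.INTER_CUBIC)
    g=cv2.GaussianBlur(cv2.cvtColor(crop,cv2.COLOR_BGR2GRAY),(0,0),3)
    s=abs(ray('top',(u+10,v),z,c)-ray('top',(u,v),z,c))[1]/10
    R=D/2000/s*S
    # radial edge search: best circle by mean abs radial gradient
    gx=cv2.Sobel(g,cv2.CV_32F,1,0);gy=cv2.Sobel(g,cv2.CV_32F,0,1)
    th=np.linspace(0,2*np.pi,180,endpoint=False); C,Sn=np.cos(th),np.sin(th)
    best=(-1,)
    for rr in np.arange(R-4,R+4.1,2):
      for cx in range(110,275,2):
        for cy in range(110,275,2):
            x=np.clip((cx+rr*C).astype(int),0,383);y=np.clip((cy+rr*Sn).astype(int),0,383)
            q=np.clip(-(gx[y,x]*C+gy[y,x]*Sn),0,40).mean()
            if q>best[0]:best=(q,cx,cy,rr)
    q,cx,cy,rr=best
    px=(u-r+(cx+.5)/S-.5,v-r+(cy+.5)/S-.5)
    print(n,np.round(px,1),'D',round(rr*2*s/S*1000,1),'q',round(float(q),1),ray('top',px,z,c).round(4))
    cv2.circle(crop,(cx,cy),int(rr),(0,0,255),1);cv2.circle(crop,(cx,cy),3,(0,255,0),-1)
    tiles.append(cv2.resize(crop,(200,200)))
cv2.imwrite('pics/tiles.png',np.vstack([np.hstack(tiles[:4]),np.hstack(tiles[4:])]))
print(get_state()['t'])
E
python3 m.py
```

```text
cap_26 [211.6 254.6] D 26.0 q 40.0 [0.5547 0.1588 0.048 ]
cap_36 [228.9 325.6] D 36.0 q 40.0 [0.4424 0.1303 0.056 ]
cap_46 [409.2 329.6] D 46.0 q 40.0 [ 0.4294 -0.147   0.064 ]
cap_56 [501.2 321.6] D 58.2 q 40.0 [ 0.4362 -0.2925  0.07  ]
clamp_26 [162.2 327.6] D 51.0 q 30.9 [0.4412 0.2455 0.014 ]
clamp_36 [382.9 186.2] D 59.9 q 30.2 [ 0.6707 -0.1235  0.014 ]
clamp_46 [230.9 183.9] D 69.9 q 30.6 [0.6794 0.1331 0.014 ]
clamp_56 [371.9 255.6] D 81.0 q 34.1 [ 0.5527 -0.0998  0.014 ]
1.1
```

View pics/tiles.png

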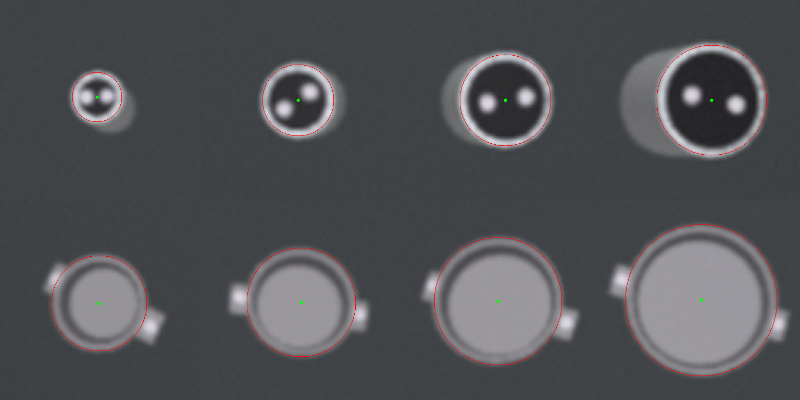

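All eight fits match the given diameters. The fits confirm the smallest can at (0.555, 0.159) and its cup at (0.441, 0.2455). Going for cap_26.

```bash
python3 -m handwheel '[{"delta_pos":[0.566,-0.992,-0.267],"dr":[0,0,0]},{"delta_pos":[0.566,-0.992,-0.267],"dr":[0,0,0]},{"delta_pos":[0.566,-0.992,-0.267],"dr":[0,0,0]},{"delta_pos":[0.566,-0.992,-0.267],"dr":[0,0,0]},{"delta_pos":[0.566,-0.992,-0.267],"dr":[0,0,0]},{"delta_pos":[0.566,-0.992,-0.267],"dr":[0,0,0]},{"delta_pos":[0.566,-0.992,-0.267],"dr":[0,0,0]},{"delta_pos":[0.566,-0.992,-0.267],"dr":[0,0,0]},{"delta_pos":[0.566,-0.992,-0.267],"dr":[0,0,0]},{"delta_pos":[0.566,-0.992,-0.267],"dr":[0,0,0]}]' -1 20
python3 -m handwheel '[{"delta_pos":[0.566,-0.992,-0.267],"dr":[0,0,0]},{"delta_pos":[0.566,-0.992,-0.267],"dr":[0,0,0]},{"delta_pos":[0.566,-0.992,-0.267],"dr":[0,0,0]},{"delta_pos":[0.566,-0.992,-0.267],"dr":[0,0,0]},{"delta_pos":[0.566,-0.992,-0.267],"dr":[0,0,0]},{"delta_pos":[0,0,0],"dr":[0,0,0]},{"delta_pos":[0,0,0],"dr":[0,0,0]},{"delta_pos":[0,0,0],"dr":[0,0,0]}]'
python3 - <<'E'
from h import *
im=save('wrist','w1'); s=get_state(); print(s['t'],s['eef_pos'],s['ee_rot'])
for d in mark_of('wrist','cap_26')[:2]: print(d, ray('wrist',d['location'],0))
E
```

```text
t: 2.1
eef_pos: [0.4699, 0.3061, 0.1654]
ee_rot: [-3.141, -0.0, -0.46]
force: [0.5, 0.7, 0.2]
width: 0.0879
gripper_force: 0.0
t: 2.9
eef_pos: [0.5543, 0.159, 0.1257]
ee_rot: [-3.141, -0.0, -0.46]
force: [-0.0, 0.3, -0.6]
width: 0.0878
gripper_force: 0.0
2.95 [0.554181   0.15922947 0.12575871] [-3.14102647e+00 -3.19579146e-04 -4.58988020e-01]
{'location': [324.9, 234.9], 'conf': 0.91} [0.55515715 0.16015184 0.        ]
```

View pics/w1.png

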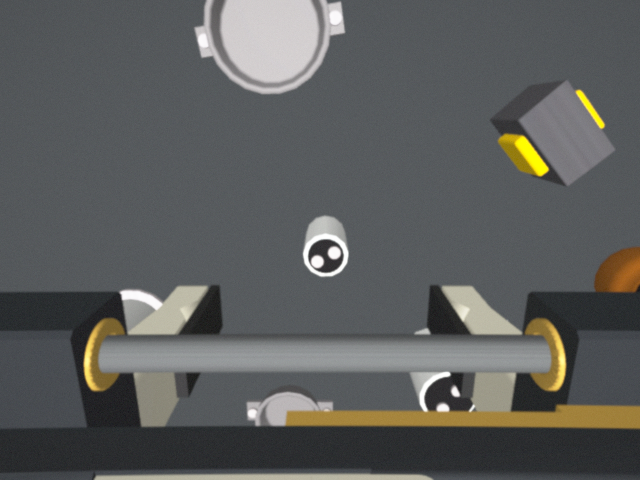

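Wrist view: cap_26 at (326,250) is centred between the jaws, and its mark is within about 1.5 mm of the top-camera fit. Descending to grasp, then lifting.

```bash
python3 -m handwheel '[{"delta_pos":[0,0,-0.756],"dr":[0,0,0]},{"delta_pos":[0,0,-0.756],"dr":[0,0,0]},{"delta_pos":[0,0,-0.756],"dr":[0,0,0]},{"delta_pos":[0,0,-0.756],"dr":[0,0,0]},{"delta_pos":[0,0,0],"dr":[0,0,0]},{"delta_pos":[0,0,0],"dr":[0,0,0]}]'
python3 -m handwheel '[{"delta_pos":[0,0,0],"dr":[0,0,0]},{"delta_pos":[0,0,0],"dr":[0,0,0]},{"delta_pos":[0,0,0],"dr":[0,0,0]},{"delta_pos":[0,0,0],"dr":[0,0,0]},{"delta_pos":[0,0,0],"dr":[0,0,0]},{"delta_pos":[0,0,0],"dr":[0,0,0]},{"delta_pos":[0,0,0],"dr":[0,0,0]},{"delta_pos":[0,0,0],"dr":[0,0,0]},{"delta_pos":[0,0,0],"dr":[0,0,0]},{"delta_pos":[0,0,0],"dr":[0,0,0]}]' 1 20
python3 -m handwheel '[{"delta_pos":[0,0,0.3],"dr":[0,0,0]},{"delta_pos":[0,0,0.756],"dr":[0,0,0]},{"delta_pos":[0,0,0.756],"dr":[0,0,0]},{"delta_pos":[0,0,0.756],"dr":[0,0,0]},{"delta_pos":[0,0,0.456],"dr":[0,0,0]},{"delta_pos":[0,0,0],"dr":[0,0,0]}]'
```

```text
t: 3.6
eef_pos: [0.5542, 0.1591, 0.0351]
ee_rot: [3.141, -0.0, -0.458]
force: [0.3, 0.6, 1.1]
width: 0.0878
gripper_force: 0.0
t: 4.6
eef_pos: [0.5542, 0.1584, 0.0346]
ee_rot: [3.141, 0.0, -0.46]
force: [-0.0, -0.4, -0.4]
width: 0.0255
gripper_force: 20.0
t: 5.2
eef_pos: [0.5555, 0.1592, 0.1283]
ee_rot: [-3.138, -0.003, -0.459]
force: [0.4, 0.0, -0.2]
width: 0.025
gripper_force: 20.0
```

```bash
python3 -m handwheel '[{"delta_pos":[-0.757,0.578,0],"dr":[0,0,0]},{"delta_pos":[-0.757,0.578,0],"dr":[0,0,0]},{"delta_pos":[-0.757,0.578,0],"dr":[0,0,0]},{"delta_pos":[-0.757,0.578,0],"dr":[0,0,0]},{"delta_pos":[-0.757,0.578,0],"dr":[0,0,0]},{"delta_pos":[0,0,-0.711],"dr":[0,0,0]},{"delta_pos":[0,0,-0.711],"dr":[0,0,0]},{"delta_pos":[0,0,-0.711],"dr":[0,0,0]},{"delta_pos":[0,0,0],"dr":[0,0,0]},{"delta_pos":[0,0,0],"dr":[0,0,0]}]'
python3 - <<'E'
from h import *
im=save('scene','s2'); cv2.imwrite('pics/s2c.png',cv2.resize(im[200:400,350:550,::-1],(600,600)))
E
```

```text
t: 6.2
eef_pos: [0.4405, 0.2449, 0.0613]
ee_rot: [3.14, 0.0, -0.46]
force: [-0.2, 0.7, -0.6]
width: 0.0253
gripper_force: 20.0
```

View pics/s2c.png

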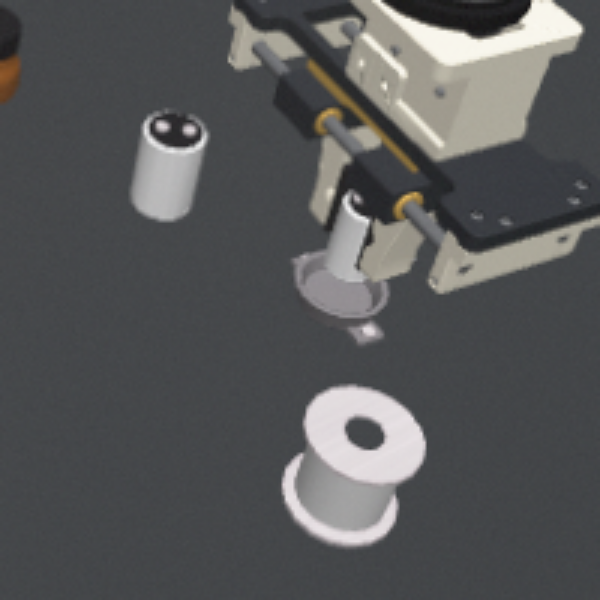

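Crop: cap_26 at (345,240) hangs just above the centre of clamp_26 (342,290), upright. Lowering, releasing, rising, then over to cap_36.

```bash
python3 -m handwheel '[{"delta_pos":[0,0,-0.35],"dr":[0,0,0]},{"delta_pos":[0,0,-0.34],"dr":[0,0,0]},{"delta_pos":[0,0,0],"dr":[0,0,0]},{"delta_pos":[0,0,0],"dr":[0,0,0]},{"delta_pos":[0,0,0],"dr":[0,0,0]}]'
python3 -m handwheel '[{"delta_pos":[0,0,0],"dr":[0,0,0]},{"delta_pos":[0,0,0],"dr":[0,0,0]},{"delta_pos":[0,0,0],"dr":[0,0,0]},{"delta_pos":[0,0,0],"dr":[0,0,0]},{"delta_pos":[0,0,0],"dr":[0,0,0]},{"delta_pos":[0,0,0],"dr":[0,0,0]},{"delta_pos":[0,0,0],"dr":[0,0,0]}]' -1
python3 -m handwheel '[{"delta_pos":[0,0,0.7],"dr":[0,0,0]},{"delta_pos":[0,0,1],"dr":[0,0,0]},{"delta_pos":[0,0,1],"dr":[0,0,0]},{"delta_pos":[0.01,-0.96,0.2],"dr":[0,0,0]},{"delta_pos":[0.01,-0.96,0],"dr":[0,0,0]},{"delta_pos":[0.01,-0.96,0],"dr":[0,0,0]},{"delta_pos":[0.01,-0.96,0],"dr":[0,0,0]},{"delta_pos":[0,0,0],"dr":[0,0,0]},{"delta_pos":[0,0,0],"dr":[0,0,0]},{"delta_pos":[0,0,0],"dr":[0,0,0]}]'
python3 - <<'E'
from h import *
save('wrist','w3'); save('scene','s3'); a=cv2.imread('pics/w3.png');b=cv2.imread('pics/s3.png')[200:400,350:550]
cv2.imwrite('pics/j3.png',np.hstack([cv2.resize(a,(400,300)),cv2.resize(b,(300,300))]))
E
```

```text
t: 6.75
eef_pos: [0.4408, 0.2453, 0.0409]
ee_rot: [-3.141, -0.0, -0.46]
force: [-0.1, 0.1, -0.5]
width: 0.0254
gripper_force: 20.0
t: 7.45
eef_pos: [0.4407, 0.2452, 0.0407]
ee_rot: [-3.142, -0.0, -0.46]
force: [0.9, -0.0, -0.1]
width: 0.0759
gripper_force: 0.0
t: 8.45
eef_pos: [0.4422, 0.1305, 0.1278]
ee_rot: [-3.141, -0.0, -0.46]
force: [-0.7, 0.3, 0.1]
width: 0.0879
gripper_force: 0.0
```

View pics/j3.png

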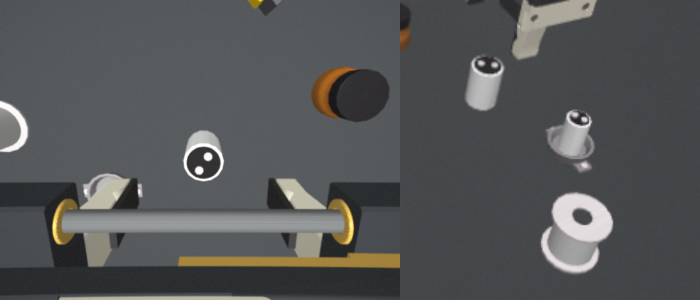

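The picture shows cap_26 upright in its cup (right panel, 575,130) and cap_36 at (203,160) centred between the jaws. Grasping cap_36 and carrying it to clamp_36.

```bash
python3 -m handwheel '[{"delta_pos":[0,0,-0.73],"dr":[0,0,0]},{"delta_pos":[0,0,-0.73],"dr":[0,0,0]},{"delta_pos":[0,0,-0.73],"dr":[0,0,0]},{"delta_pos":[0,0,-0.73],"dr":[0,0,0]},{"delta_pos":[0,0,0],"dr":[0,0,0]},{"delta_pos":[0,0,0],"dr":[0,0,0]}]'
python3 -m handwheel '[{"delta_pos":[0,0,0],"dr":[0,0,0]},{"delta_pos":[0,0,0],"dr":[0,0,0]},{"delta_pos":[0,0,0],"dr":[0,0,0]},{"delta_pos":[0,0,0],"dr":[0,0,0]},{"delta_pos":[0,0,0],"dr":[0,0,0]},{"delta_pos":[0,0,0],"dr":[0,0,0]},{"delta_pos":[0,0,0],"dr":[0,0,0]},{"delta_pos":[0,0,0],"dr":[0,0,0]},{"delta_pos":[0,0,0],"dr":[0,0,0]},{"delta_pos":[0,0,0],"dr":[0,0,0]}]' 1 25
python3 -m handwheel '[{"delta_pos":[0,0,0.4],"dr":[0,0,0]},{"delta_pos":[0,0,0.8],"dr":[0,0,0]},{"delta_pos":[0,0,0.8],"dr":[0,0,0]},{"delta_pos":[0,0,0.8],"dr":[0,0,0]},{"delta_pos":[0,0,0.4],"dr":[0,0,0]},{"delta_pos":[0,0,0],"dr":[0,0,0]}]'
python3 -m handwheel '[{"delta_pos":[0.846,-0.941,0],"dr":[0,0,0]},{"delta_pos":[0.846,-0.941,0],"dr":[0,0,0]},{"delta_pos":[0.846,-0.941,0],"dr":[0,0,0]},{"delta_pos":[0.846,-0.941,0],"dr":[0,0,0]},{"delta_pos":[0.846,-0.941,0],"dr":[0,0,0]},{"delta_pos":[0.846,-0.941,0],"dr":[0,0,0]},{"delta_pos":[0.846,-0.941,0],"dr":[0,0,0]},{"delta_pos":[0.846,-0.941,0],"dr":[0,0,0]},{"delta_pos":[0.846,-0.941,0],"dr":[0,0,0]},{"delta_pos":[0,0,0],"dr":[0,0,0]}]'
python3 -m handwheel '[{"delta_pos":[0,0,-0.8],"dr":[0,0,0]},{"delta_pos":[0,0,-0.8],"dr":[0,0,0]},{"delta_pos":[0,0,-0.6],"dr":[0,0,0]},{"delta_pos":[0,0,0],"dr":[0,0,0]},{"delta_pos":[0,0,0],"dr":[0,0,0]},{"delta_pos":[0,0,0],"dr":[0,0,0]}]'
python3 - <<'E'
from h import *
save('scene','s4'); b=cv2.imread('pics/s4.png')[150:350,120:320]
cv2.imwrite('pics/s4c.png',cv2.resize(b,(500,500)))
E
```

```text
t: 9.15
eef_pos: [0.4419, 0.1303, 0.0402]
ee_rot: [3.14, 0.0, -0.459]
force: [0.7, -0.1, 0.8]
width: 0.0875
gripper_force: 0.0
t: 10.15
eef_pos: [0.4419, 0.13, 0.0401]
ee_rot: [3.142, 0.0, -0.46]
force: [0.3, 0.0, 0.9]
width: 0.035
gripper_force: 25.0
t: 10.75
eef_pos: [0.4427, 0.1306, 0.1377]
ee_rot: [-3.138, -0.001, -0.46]
force: [-0.1, 0.3, -2.1]
width: 0.0355
gripper_force: 25.0
t: 11.75
eef_pos: [0.6718, -0.1274, 0.1332]
ee_rot: [3.14, 0.002, -0.463]
force: [0.4, 1.2, -2.1]
width: 0.0351
gripper_force: 25.0
t: 12.35
eef_pos: [0.6709, -0.124, 0.0709]
ee_rot: [-3.141, -0.001, -0.459]
force: [0.1, 0.7, -0.4]
width: 0.035
gripper_force: 25.0
```

View pics/s4c.png

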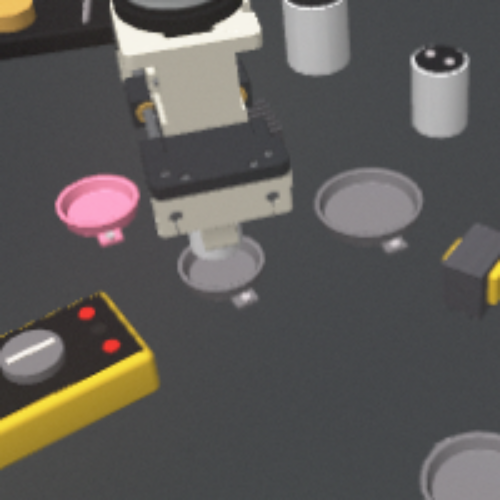

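Crop: cap_36 is just above the grey clamp_36 at (222,265), and the pink cup (98,205) is clear. Seating it, then moving to cap_46.

```bash
python3 -m handwheel '[{"delta_pos":[0,0,-0.45],"dr":[0,0,0]},{"delta_pos":[0,0,-0.38],"dr":[0,0,0]},{"delta_pos":[0,0,0],"dr":[0,0,0]},{"delta_pos":[0,0,0],"dr":[0,0,0]},{"delta_pos":[0,0,0],"dr":[0,0,0]}]'
python3 -m handwheel '[{"delta_pos":[0,0,0],"dr":[0,0,0]},{"delta_pos":[0,0,0],"dr":[0,0,0]},{"delta_pos":[0,0,0],"dr":[0,0,0]},{"delta_pos":[0,0,0],"dr":[0,0,0]},{"delta_pos":[0,0,0],"dr":[0,0,0]},{"delta_pos":[0,0,0],"dr":[0,0,0]},{"delta_pos":[0,0,0],"dr":[0,0,0]}]' -1
python3 -m handwheel '[{"delta_pos":[0,0,0.7],"dr":[0,0,0]},{"delta_pos":[0,0,1],"dr":[0,0,0]},{"delta_pos":[0,0,1],"dr":[0,0,0]},{"delta_pos":[0,0,0.3],"dr":[0,0,0]},{"delta_pos":[-0.894,-0.087,0],"dr":[0,0,0]},{"delta_pos":[-0.894,-0.087,0],"dr":[0,0,0]},{"delta_pos":[-0.894,-0.087,0],"dr":[0,0,0]},{"delta_pos":[-0.894,-0.087,0],"dr":[0,0,0]},{"delta_pos":[-0.894,-0.087,0],"dr":[0,0,0]},{"delta_pos":[-0.894,-0.087,0],"dr":[0,0,0]}]'
python3 -m handwheel '[{"delta_pos":[-0.894,-0.087,0],"dr":[0,0,0]},{"delta_pos":[-0.894,-0.087,0],"dr":[0,0,0]},{"delta_pos":[-0.894,-0.087,0],"dr":[0,0,0]},{"delta_pos":[0,0,0],"dr":[0,0,0]},{"delta_pos":[0,0,0],"dr":[0,0,0]},{"delta_pos":[0,0,0],"dr":[0,0,0]}]'
python3 - <<'E'
from h import *
save('wrist','w5'); save('scene','s5'); a=cv2.imread('pics/w5.png');b=cv2.imread('pics/s5.png')[150:350,120:320]
cv2.imwrite('pics/j5.png',np.hstack([cv2.resize(a,(400,300)),cv2.resize(b,(300,300))]))
E
```

```text
t: 12.9
eef_pos: [0.67, -0.1241, 0.0447]
ee_rot: [3.141, 0.001, -0.46]
force: [-0.0, -0.4, 0.3]
width: 0.035
gripper_force: 25.0
t: 13.6
eef_pos: [0.6703, -0.1241, 0.0453]
ee_rot: [-3.142, -0.0, -0.46]
force: [-0.1, -0.2, -0.3]
width: 0.0844
gripper_force: 0.0
t: 14.6
eef_pos: [0.5081, -0.1398, 0.135]
ee_rot: [3.142, 0.0, -0.46]
force: [-0.2, 0.6, 0.9]
width: 0.0877
gripper_force: 0.0
t: 15.2
eef_pos: [0.4298, -0.1475, 0.1354]
ee_rot: [-3.141, -0.001, -0.46]
force: [0.5, 0.2, 0.1]
width: 0.0872
gripper_force: 0.0
```

View pics/j5.png

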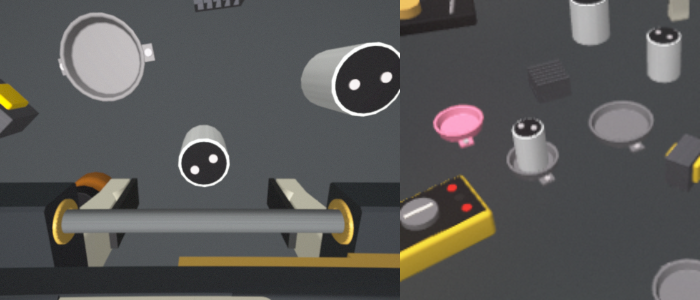

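cap_36 stands upright in its cup (right panel, 530,148), and cap_46 is centred in the jaws (left panel, 204,160). Moving cap_46 to clamp_46.

```bash
python3 -m handwheel '[{"delta_pos":[0,0,-0.77],"dr":[0,0,0]},{"delta_pos":[0,0,-0.77],"dr":[0,0,0]},{"delta_pos":[0,0,-0.77],"dr":[0,0,0]},{"delta_pos":[0,0,-0.77],"dr":[0,0,0]},{"delta_pos":[0,0,0],"dr":[0,0,0]},{"delta_pos":[0,0,0],"dr":[0,0,0]}]'
python3 -m handwheel '[{"delta_pos":[0,0,0],"dr":[0,0,0]},{"delta_pos":[0,0,0],"dr":[0,0,0]},{"delta_pos":[0,0,0],"dr":[0,0,0]},{"delta_pos":[0,0,0],"dr":[0,0,0]},{"delta_pos":[0,0,0],"dr":[0,0,0]},{"delta_pos":[0,0,0],"dr":[0,0,0]},{"delta_pos":[0,0,0],"dr":[0,0,0]},{"delta_pos":[0,0,0],"dr":[0,0,0]},{"delta_pos":[0,0,0],"dr":[0,0,0]}]' 1 35
python3 -m handwheel '[{"delta_pos":[0,0,0.4],"dr":[0,0,0]},{"delta_pos":[0,0,0.8],"dr":[0,0,0]},{"delta_pos":[0,0,0.8],"dr":[0,0,0]},{"delta_pos":[0,0,0.8],"dr":[0,0,0]},{"delta_pos":[0,0,0.5],"dr":[0,0,0]},{"delta_pos":[0,0,0],"dr":[0,0,0]}]'
python3 -m handwheel '[{"delta_pos":[0.834,0.935,0],"dr":[0,0,0]},{"delta_pos":[0.834,0.935,0],"dr":[0,0,0]},{"delta_pos":[0.834,0.935,0],"dr":[0,0,0]},{"delta_pos":[0.834,0.935,0],"dr":[0,0,0]},{"delta_pos":[0.834,0.935,0],"dr":[0,0,0]},{"delta_pos":[0.834,0.935,0],"dr":[0,0,0]},{"delta_pos":[0.834,0.935,0],"dr":[0,0,0]},{"delta_pos":[0.834,0.935,0],"dr":[0,0,0]},{"delta_pos":[0.834,0.935,0],"dr":[0,0,0]},{"delta_pos":[0.834,0.935,0],"dr":[0,0,0]}]'
python3 -m handwheel '[{"delta_pos":[0,0,0],"dr":[0,0,0]},{"delta_pos":[0,0,-0.8],"dr":[0,0,0]},{"delta_pos":[0,0,-0.8],"dr":[0,0,0]},{"delta_pos":[0,0,-0.7],"dr":[0,0,0]},{"delta_pos":[0,0,0],"dr":[0,0,0]},{"delta_pos":[0,0,0],"dr":[0,0,0]},{"delta_pos":[0,0,0],"dr":[0,0,0]}]'
python3 - <<'E'
from h import *
save('scene','s6'); b=cv2.imread('pics/s6.png')[230:430,220:420]
cv2.imwrite('pics/s6c.png',cv2.resize(b,(500,500)))
E
```

```text
t: 15.9
eef_pos: [0.4292, -0.1476, 0.0427]
ee_rot: [3.141, 0.001, -0.459]
force: [0.1, 0.0, 0.5]
width: 0.0877
gripper_force: 0.0
t: 16.8
eef_pos: [0.429, -0.1476, 0.043]
ee_rot: [3.142, -0.0, -0.46]
force: [-1.7, -0.4, 5.9]
width: 0.0451
gripper_force: 35.0
t: 17.4
eef_pos: [0.4301, -0.1475, 0.1435]
ee_rot: [-3.14, -0.003, -0.46]
force: [0.3, 0.8, -1.8]
width: 0.0453
gripper_force: 35.0
t: 18.4
eef_pos: [0.6793, 0.134, 0.1395]
ee_rot: [3.14, 0.002, -0.46]
force: [1.7, -0.8, -1.2]
width: 0.0449
gripper_force: 35.0
t: 19.1
eef_pos: [0.6797, 0.133, 0.0737]
ee_rot: [-3.141, -0.001, -0.46]
force: [-0.3, 0.3, -0.7]
width: 0.0451
gripper_force: 35.0
```

View pics/s6c.png

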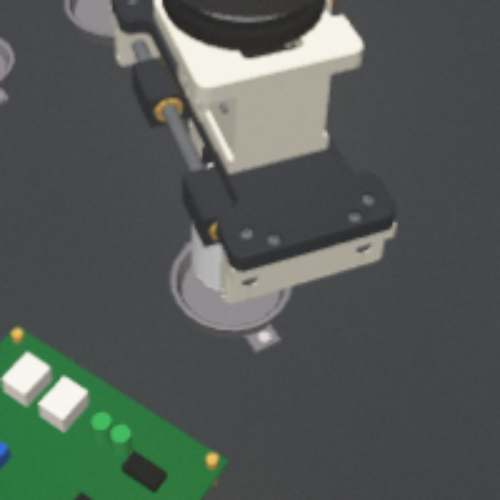

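Crop: cap_46 is above clamp_46 (230,285) and clear of the board. Seating it, then to cap_56.

```bash
python3 -m handwheel '[{"delta_pos":[0,0,-0.45],"dr":[0,0,0]},{"delta_pos":[0,0,-0.39],"dr":[0,0,0]},{"delta_pos":[0,0,0],"dr":[0,0,0]},{"delta_pos":[0,0,0],"dr":[0,0,0]},{"delta_pos":[0,0,0],"dr":[0,0,0]}]'
python3 -m handwheel '[{"delta_pos":[0,0,0],"dr":[0,0,0]},{"delta_pos":[0,0,0],"dr":[0,0,0]},{"delta_pos":[0,0,0],"dr":[0,0,0]},{"delta_pos":[0,0,0],"dr":[0,0,0]},{"delta_pos":[0,0,0],"dr":[0,0,0]},{"delta_pos":[0,0,0],"dr":[0,0,0]},{"delta_pos":[0,0,0],"dr":[0,0,0]}]' -1
python3 -m handwheel '[{"delta_pos":[0,0,0.7],"dr":[0,0,0]},{"delta_pos":[0,0,1],"dr":[0,0,0]},{"delta_pos":[0,0,1],"dr":[0,0,0]},{"delta_pos":[0,0,0.5],"dr":[0,0,0]},{"delta_pos":[-0.54,-0.946,0],"dr":[0,0,0]},{"delta_pos":[-0.54,-0.946,0],"dr":[0,0,0]},{"delta_pos":[-0.54,-0.946,0],"dr":[0,0,0]},{"delta_pos":[-0.54,-0.946,0],"dr":[0,0,0]},{"delta_pos":[-0.54,-0.946,0],"dr":[0,0,0]},{"delta_pos":[-0.54,-0.946,0],"dr":[0,0,0]}]'
python3 -m handwheel '[{"delta_pos":[-0.54,-0.946,0],"dr":[0,0,0]},{"delta_pos":[-0.54,-0.946,0],"dr":[0,0,0]},{"delta_pos":[-0.54,-0.946,0],"dr":[0,0,0]},{"delta_pos":[-0.54,-0.946,0],"dr":[0,0,0]},{"delta_pos":[-0.54,-0.946,0],"dr":[0,0,0]},{"delta_pos":[-0.54,-0.946,0],"dr":[0,0,0]},{"delta_pos":[-0.54,-0.946,0],"dr":[0,0,0]},{"delta_pos":[-0.54,-0.946,0],"dr":[0,0,0]},{"delta_pos":[-0.54,-0.946,0],"dr":[0,0,0]},{"delta_pos":[0,0,0],"dr":[0,0,0]}]'
python3 -m handwheel '[{"delta_pos":[0,0,0],"dr":[0,0,0]},{"delta_pos":[0,0,0],"dr":[0,0,0]}]'
python3 - <<'E'
from h import *
save('wrist','w7'); save('scene','s7'); a=cv2.imread('pics/w7.png');b=cv2.imread('pics/s7.png')[230:430,220:420]
cv2.imwrite('pics/j7.png',np.hstack([cv2.resize(a,(400,300)),cv2.resize(b,(300,300))]))
for d in mark_of('wrist','cap_56')[:1]: print(d)
E
```

```text
t: 19.65
eef_pos: [0.6788, 0.1328, 0.047]
ee_rot: [3.141, 0.001, -0.46]
force: [-0.5, 0.3, -1.3]
width: 0.0449
gripper_force: 35.0
t: 20.35
eef_pos: [0.6792, 0.1329, 0.0477]
ee_rot: [-3.142, -0.0, -0.46]
force: [-0.2, 0.7, 0.7]
width: 0.0871
gripper_force: 0.0
t: 21.35
eef_pos: [0.5809, -0.0384, 0.1433]
ee_rot: [3.141, 0.0, -0.46]
force: [0.9, -0.8, 0.6]
width: 0.088
gripper_force: 0.0
t: 22.35
eef_pos: [0.434, -0.2948, 0.1432]
ee_rot: [3.141, 0.001, -0.463]
force: [0.6, 0.3, 0.3]
width: 0.0877
gripper_force: 0.0
t: 22.55
eef_pos: [0.4364, -0.2924, 0.1435]
ee_rot: [-3.142, 0.0, -0.46]
force: [0.6, -0.3, -0.8]
width: 0.0876
gripper_force: 0.0
{'location': [324.9, 225.5], 'conf': 0.84}
```

View pics/j7.png

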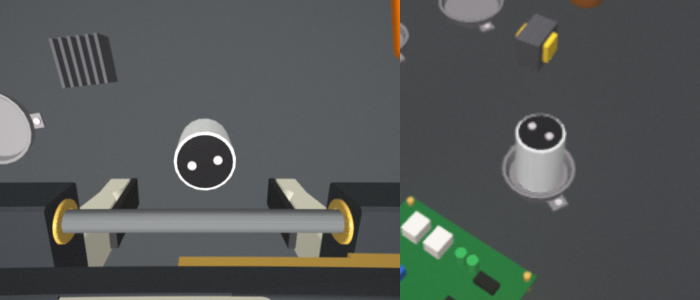

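cap_46 is upright in its cup (right panel, 540,155), and cap_56 is centred (left panel, 205,160). Moving cap_56 to clamp_56.

```bash
python3 -m handwheel '[{"delta_pos":[0,0,-0.82],"dr":[0,0,0]},{"delta_pos":[0,0,-0.82],"dr":[0,0,0]},{"delta_pos":[0,0,-0.82],"dr":[0,0,0]},{"delta_pos":[0,0,-0.82],"dr":[0,0,0]},{"delta_pos":[0,0,0],"dr":[0,0,0]},{"delta_pos":[0,0,0],"dr":[0,0,0]}]'
python3 -m handwheel '[{"delta_pos":[0,0,0],"dr":[0,0,0]},{"delta_pos":[0,0,0],"dr":[0,0,0]},{"delta_pos":[0,0,0],"dr":[0,0,0]},{"delta_pos":[0,0,0],"dr":[0,0,0]},{"delta_pos":[0,0,0],"dr":[0,0,0]},{"delta_pos":[0,0,0],"dr":[0,0,0]},{"delta_pos":[0,0,0],"dr":[0,0,0]},{"delta_pos":[0,0,0],"dr":[0,0,0]},{"delta_pos":[0,0,0],"dr":[0,0,0]}]' 1 40
python3 -m handwheel '[{"delta_pos":[0,0,0.4],"dr":[0,0,0]},{"delta_pos":[0,0,0.8],"dr":[0,0,0]},{"delta_pos":[0,0,0.8],"dr":[0,0,0]},{"delta_pos":[0,0,0.8],"dr":[0,0,0]},{"delta_pos":[0,0,0.5],"dr":[0,0,0]},{"delta_pos":[0,0,0],"dr":[0,0,0]}]'
python3 -m handwheel '[{"delta_pos":[0.554,0.917,0],"dr":[0,0,0]},{"delta_pos":[0.554,0.917,0],"dr":[0,0,0]},{"delta_pos":[0.554,0.917,0],"dr":[0,0,0]},{"delta_pos":[0.554,0.917,0],"dr":[0,0,0]},{"delta_pos":[0.554,0.917,0],"dr":[0,0,0]},{"delta_pos":[0.554,0.917,0],"dr":[0,0,0]},{"delta_pos":[0.554,0.917,0],"dr":[0,0,0]},{"delta_pos":[0,0,0],"dr":[0,0,0]},{"delta_pos":[0,0,0],"dr":[0,0,0]}]'
python3 -m handwheel '[{"delta_pos":[0,0,-0.8],"dr":[0,0,0]},{"delta_pos":[0,0,-0.8],"dr":[0,0,0]},{"delta_pos":[0,0,-0.7],"dr":[0,0,0]},{"delta_pos":[0,0,0],"dr":[0,0,0]},{"delta_pos":[0,0,0],"dr":[0,0,0]},{"delta_pos":[0,0,0],"dr":[0,0,0]}]'
python3 - <<'E'
from h import *
save('scene','s8'); b=cv2.imread('pics/s8.png')[120:320,170:370]
cv2.imwrite('pics/s8c.png',cv2.resize(b,(500,500)))
E
```

```text
t: 23.3
eef_pos: [0.4364, -0.2925, 0.0454]
ee_rot: [3.141, 0.001, -0.459]
force: [0.5, 0.6, 0.7]
width: 0.0876
gripper_force: 0.0
t: 24.2
eef_pos: [0.4362, -0.293, 0.0458]
ee_rot: [3.141, -0.0, -0.46]
force: [-2.0, -0.6, 6.5]
width: 0.0552
gripper_force: 40.0
t: 24.8
eef_pos: [0.4373, -0.2931, 0.1468]
ee_rot: [-3.141, -0.004, -0.46]
force: [-0.1, -0.5, -2.3]
width: 0.0554
gripper_force: 40.0
t: 25.7
eef_pos: [0.5519, -0.0995, 0.143]
ee_rot: [3.141, 0.002, -0.459]
force: [-0.5, -0.5, -2.7]
width: 0.0551
gripper_force: 40.0
t: 26.3
eef_pos: [0.553, -0.1006, 0.0763]
ee_rot: [-3.141, -0.001, -0.46]
force: [-0.1, 0.5, -1.9]
width: 0.0552
gripper_force: 40.0
```

View pics/s8c.png

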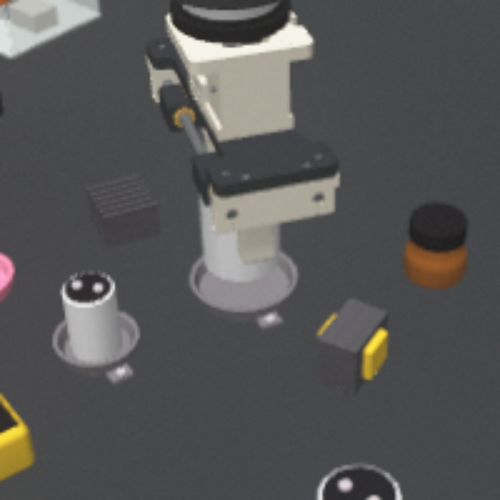

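Crop: cap_56 is above clamp_56 (243,275), upright, with jar and chip clear. Seating, releasing and rising away.

```bash
python3 -m handwheel '[{"delta_pos":[0,0,-0.45],"dr":[0,0,0]},{"delta_pos":[0,0,-0.39],"dr":[0,0,0]},{"delta_pos":[0,0,0],"dr":[0,0,0]},{"delta_pos":[0,0,0],"dr":[0,0,0]},{"delta_pos":[0,0,0],"dr":[0,0,0]}]'
python3 -m handwheel '[{"delta_pos":[0,0,0],"dr":[0,0,0]},{"delta_pos":[0,0,0],"dr":[0,0,0]},{"delta_pos":[0,0,0],"dr":[0,0,0]},{"delta_pos":[0,0,0],"dr":[0,0,0]},{"delta_pos":[0,0,0],"dr":[0,0,0]},{"delta_pos":[0,0,0],"dr":[0,0,0]},{"delta_pos":[0,0,0],"dr":[0,0,0]}]' -1
python3 -m handwheel '[{"delta_pos":[0,0,0.6],"dr":[0,0,0]},{"delta_pos":[0,0,1],"dr":[0,0,0]},{"delta_pos":[0,0,1],"dr":[0,0,0]},{"delta_pos":[0,0,1],"dr":[0,0,0]},{"delta_pos":[-0.5,-1,0.5],"dr":[0,0,0]},{"delta_pos":[-0.5,-1,0],"dr":[0,0,0]},{"delta_pos":[-0.5,-1,0],"dr":[0,0,0]},{"delta_pos":[-0.5,-1,0],"dr":[0,0,0]},{"delta_pos":[-0.5,-1,0],"dr":[0,0,0]},{"delta_pos":[0,-1,0],"dr":[0,0,0]}]'
python3 -m handwheel '[{"delta_pos":[0,-1,0],"dr":[0,0,0]},{"delta_pos":[0,-1,0],"dr":[0,0,0]},{"delta_pos":[0,0,0],"dr":[0,0,0]},{"delta_pos":[0,0,0],"dr":[0,0,0]},{"delta_pos":[0,0,0],"dr":[0,0,0]}]'
python3 - <<'E'
from h import *
save('scene','s9'); b=cv2.imread('pics/s9.png')[140:400,120:520]
cv2.imwrite('pics/s9c.png',cv2.resize(b,(800,520)))
for n in ('reel','jar'): print(n,[d['location'] for d in mark_of('scene',n)[:1]])
E
```

```text
t: 26.85
eef_pos: [0.5524, -0.1002, 0.0502]
ee_rot: [3.142, 0.0, -0.46]
force: [0.0, -0.4, -2.9]
width: 0.0551
gripper_force: 40.0
t: 27.55
eef_pos: [0.5525, -0.1002, 0.05]
ee_rot: [3.142, -0.0, -0.46]
force: [-0.0, 0.1, 0.6]
width: 0.0874
gripper_force: 0.0
t: 28.55
eef_pos: [0.4756, -0.2811, 0.1733]
ee_rot: [-3.141, 0.0, -0.46]
force: [1.0, -0.6, 0.3]
width: 0.0875
gripper_force: 0.0
t: 29.05
eef_pos: [0.4773, -0.3397, 0.1729]
ee_rot: [-3.141, 0.0, -0.46]
force: [0.0, 0.1, 0.8]
width: 0.0876
gripper_force: 0.0
reel [[461.7, 366.2]]
jar [[345.1, 228.7]]
```

View pics/s9c.png

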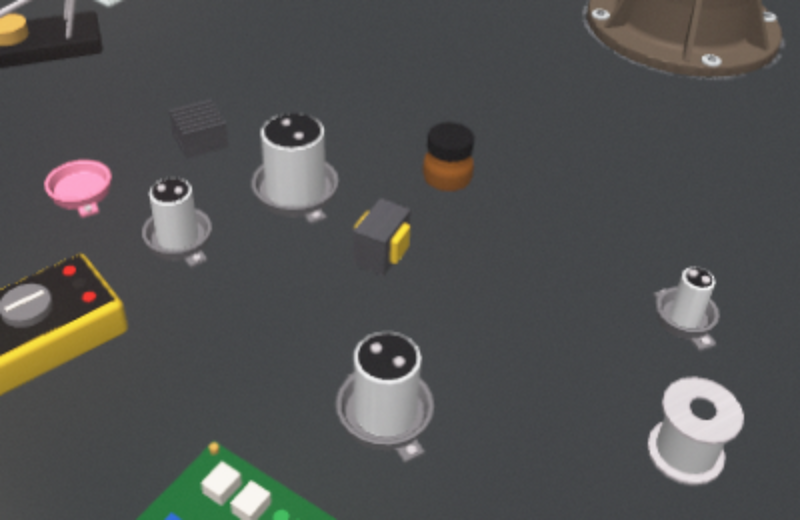

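All four cans stand upright in their cups (26 at 690,300; 36 at 175,215; 46 at 387,385; 56 at 294,160). Reel and jar have not moved.

```bash
python3 -c "from station import job_done; print(job_done())"
```

```text
the job is handed in; nothing more can be done
None
```

All four capacitors are seated upright, terminals up, in the cups of their own size; the reel, jar and pink cup were left where they stood, and the job is handed in at about 29 s on the robot's clock.

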